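# Put a tiered lacquer box together on its stand

## Task

Put the round tiered incense box together for the customer: set the square stand on its feet in the middle of the round tray, the deep tier upright in the middle of the stand, then the middle-height tier, the shallow tier and last the lid, each seated fully home on the piece below. Build it up on the tray in that order, one piece at a time; set the pieces down rather than letting them fall, and do not shift the tea caddy, the powder jar or the brush tin.

Things in the scene. Friction and masses are not known exactly. Their poses are not given: they have to be found in the camera images.
- stand: Small black lacquer stand: a square top plate 66 x 66 mm and 6 mm thick on four legs at its corners, gold line on the edges; 26 mm high in all, about 90 g. Loose. Origin at the centre of its underside (level of the feet), z up, x and y square to the plate's sides. The plate (heights 20 to 26 mm) overhangs the legs by 2 mm and its top is flat, with no rim. Starts upright on the table, at any yaw
- tier_deep: Deepest of three black tiers (open round lacquer cups): 45 mm high in all, 110 g, metal-lined grey floor. Loose, upright. Origin: centre of its underside. Recessed round foot 49 mm across (chamfered to 45), 5 mm high; above it a plain cylinder 60 mm across up to 45 mm. Mouth 52 mm clear: the next piece's foot enters with 1.5 mm play and its body rests on the rim, its origin 40 mm above this one's
- tier_middle: Middle one of three black tiers (open round lacquer cups): 31 mm high in all, 75 g, red floor. Loose, upright. Origin: centre of its underside. Recessed round foot 49 mm across (chamfered to 45), 5 mm high; above it a plain cylinder 60 mm across up to 31 mm. Mouth 52 mm clear: the next piece's foot enters with 1.5 mm play and its body rests on the rim, its origin 26 mm above this one's
- tier_shallow: Shallowest of three black tiers (open round lacquer cups): 17 mm high in all, 50 g, red floor. Loose, upright. Origin: centre of its underside. Recessed round foot 49 mm across (chamfered to 45), 5 mm high; above it a plain cylinder 60 mm across up to 17 mm. Mouth 52 mm clear: the next piece's foot enters with 1.5 mm play and its body rests on the rim, its origin 12 mm above this one's
- box_lid: Lid of the tiered box: a closed, slightly domed black disc with a little gold flower drawing on top, 19 mm high in all, about 45 g. Loose, right way up. Origin: centre of its underside. Recessed round foot 49 mm across (chamfered to 45), 5 mm high; above it a plain cylinder 60 mm across up to 15 mm, then the dome to 19 mm
- tray: Round dark red lacquer tray, 180 mm across, that stays where it is (it cannot be moved). Origin at the centre of its underside, z up. Its flat floor is 6 mm above the table and about 162 mm across; its rim is 14 mm high. Stands to the robot's left or right
- tea_caddy: Bystander: closed egg-shaped brown tea caddy with a gold line round it, 66 mm across and 66 mm high, 120 g. Loose, not to be shifted. Origin at the centre of its underside
- powder_jar: Bystander: small amber jar with a white lid, 48 mm across and 52 mm high, 120 g. Loose, not to be shifted. Origin at the centre of its underside
- brush_tin: Bystander: flat olive tin without its lid, 120 mm (its x) by 190 mm (its y) and 20 mm high, with brushes lying in it, 550 g. Loose, not to be shifted. Origin at the centre of its underside
Not all that is in view belongs to the job. What is shaped like the stand but green or purple is not meant.

How it is judged (in metres and radians):
On the way, in this order (a step that is already met when the one before it is completed fails the run):
1. the stand is on its feet in the middle of the tray (horizontal distance between stand and tray below 0.015 m and z of stand in the frame of tray between 0.004 and 0.008 m and angle between stand's own z axis and vertical below 0.06 rad and linear speed of stand below 0.03 m/s), for 0.2 s.
2. the deep tier stands upright in the middle of the stand (horizontal distance between tier_deep and stand below 0.008 m and z of tier_deep in the frame of stand between 0.024 and 0.028 m and angle between tier_deep's own z axis and vertical below 0.06 rad and linear speed of tier_deep below 0.03 m/s), for 0.2 s.
3. the middle tier is seated on the deep tier (horizontal distance between tier_middle and tier_deep below 0.004 m and z of tier_middle in the frame of tier_deep between 0.038 and 0.042 m and angle between tier_middle's own z axis and vertical below 0.06 rad and linear speed of tier_middle below 0.03 m/s), for 0.2 s.
4. the shallow tier is seated on the middle tier (horizontal distance between tier_shallow and tier_middle below 0.004 m and z of tier_shallow in the frame of tier_middle between 0.024 and 0.028 m and angle between tier_shallow's own z axis and vertical below 0.06 rad and linear speed of tier_shallow below 0.03 m/s), for 0.2 s.
5. the lid is seated on the shallow tier (horizontal distance between box_lid and tier_shallow below 0.004 m and z of box_lid in the frame of tier_shallow between 0.01 and 0.014 m and angle between box_lid's own z axis and vertical below 0.06 rad and linear speed of box_lid below 0.03 m/s), for 0.2 s.
At the end, for the whole second after the job is handed in: Stand on the tray floor within 15 mm of its centre, deep tier within 8 mm of the stand's centre, the other tiers and lid each home on the piece below (centres within 4 mm, height within 2 mm); all upright within 0.06 rad, at rest; caddy, jar, tin within 20 mm of their places (horizontal distance between stand and tray below 0.015 m and z of stand in the frame of tray between 0.004 and 0.008 m and angle between each of stand, tier_deep, tier_middle, tier_shallow, box_lid's own z axis and vertical below 0.06 rad and linear speed of each of stand, tier_deep, tier_middle, tier_shallow, box_lid below 0.02 m/s and horizontal distance between tier_deep and stand below 0.008 m and z of tier_deep in the frame of stand between 0.024 and 0.028 m and horizontal distance between tier_middle and tier_deep below 0.004 m and z of tier_middle in the frame of tier_deep between 0.038 and 0.042 m and horizontal distance between tier_shallow and tier_middle below 0.004 m and z of tier_shallow in the frame of tier_middle between 0.024 and 0.028 m and horizontal distance between box_lid and tier_shallow below 0.004 m and z of box_lid in the frame of tier_shallow between 0.01 and 0.014 m and distance of each of tea_caddy, powder_jar, brush_tin from where it was at the start of the episode below 0.02 m); the robot touches nothing.
It fails at once if the tea caddy is shifted by more than 20 mm or tipped (distance of tea_caddy from where it was at the start of the episode above 0.02 m or angle between tea_caddy's own z axis and vertical above 0.3 rad).
It fails at once if the powder jar is shifted by more than 20 mm or tipped (distance of powder_jar from where it was at the start of the episode above 0.02 m or angle between powder_jar's own z axis and vertical above 0.3 rad).
It fails at once if the brush tin is shifted by more than 20 mm or tipped (distance of brush_tin from where it was at the start of the episode above 0.02 m or angle between brush_tin's own z axis and vertical above 0.3 rad).
It fails at once if a piece is let fall from more than about 12 mm, or knocked away ((contact force between stand and the fingers below 0.01 N and linear speed of stand above 0.5 m/s) or (contact force between tier_deep and the fingers below 0.01 N and linear speed of tier_deep above 0.5 m/s) or (contact force between tier_middle and the fingers below 0.01 N and linear speed of tier_middle above 0.5 m/s) or (contact force between tier_shallow and the fingers below 0.01 N and linear speed of tier_shallow above 0.5 m/s) or (contact force between box_lid and the fingers below 0.01 N and linear speed of box_lid above 0.5 m/s)).
It also fails if it takes over 115 s, if anything falls off the work surface, if the arm or the gripper's body presses on something with over 40 N, if the wrist force passes 120 N, or if a joint passes its speed limit or range.

## Robot

A 6-joint arm with a two-finger parallel gripper is mounted at the origin on the work surface. World frame = base frame: x ahead of the robot, y to its left, z up, the work surface at z = 0. Lengths are in mm, angles in degrees, forces in N, time in s.
With the tool pointing down it reaches from about 300 to 850 mm from the base axis. Payload 4.2 kg.
Tool frame: the origin (TCP) lies between the finger pads; the fingertips stand 14 mm ahead of it and the grasp point (between the pads) lies 5 mm behind it; z points along the fingers, y is the line along which they close (so a half turn about z gives the same grasp; the last joint's range is limited). The gripper opens to 91 mm and grips with 3 to 60 N. Pads are 32 mm wide; open, the fingers measure 118 mm over their backs; the gripper's body (76 mm by 178 mm) begins 60 mm behind the grasp point.
Start: joints at [-70.875, 18.312, 89.639, -0, 72.044, -1.146], TCP at [199.222, -539.402, 205.576] pointing down, gripper open.
Joint ranges: [-177.97, 177.97], [-48.28, 115.42], [12.27, 149.76], [-77.06, 257.06], [2.81, 150.46], [-146.56, 146.56]. Speed limits (degrees/s): [147.25, 147.25, 180, 180, 180, 180].

## Interface

Orientations are given as [roll, pitch, yaw] about the fixed x, y, z axes, in that order (R = Rz(yaw) Ry(pitch) Rx(roll)).
In Python, from workcell import * gives the robot as it stands. The module is installed in compiled form; this text tells all that it offers.
- The arm moves only by the tool send_rows, never from a script. Its argument "deltas" is a list of rows, each a list of 2 entries, a list of its own where there are three numbers: the shift along the tool's x, y, z normalised to -1 to 1, where 1 is 0.5 m, then the turn, a rotation vector about the tool's x, y, z normalised to -1 to 1, where 1 is 0.5 rad. A call has 1 to 10 rows; each row shifts and turns the commanded pose from where the row before left it, along the tool's axes as they then stand; what a row does not reach is not made up. A row lasts 1/10 s, in which the tool goes at most 50 mm and 8.59 degrees, less where a joint would pass 70% of its speed; a pose out of reach is approached as far as the arm can. A call with a number of a shift or a turn outside -1 to 1 is refused whole. A call with a gripper value outside its range is refused whole. "grip" is the closure, from 0 (fully open) to 1 (shut), set as the call begins (left out, the last holds). The fingers move at their own pace and stop on an object; "grip_force" is the grip in N (left out, the last holds). Time passes only in rows, so rows that do not move let the fingers close. It gives the time, the measured TCP pose, the force, the opening and the grip force at its end, in the units of the state.
- state(): the state, without advancing time (a new reading comes with each control period).
- grab_frame(name): name is "side" or "top"; returns the picture (400x640x3 uint8, red, green, blue); there is no depth.
- calibration(name): a dict with "mtx" (3x3 intrinsics, pixels), "R" (3x3) and "t" (3): a world point X has camera coordinates R X + t. Camera axes: x right, y down, z forward; pixel columns grow to the right and rows downward; lengths in mm; the calibration is good to about 2 mm. A picture is of the moment at which its call begins. calibration takes no time and is no camera call.
- job_done(): hands the job in; it is judged then, once.
Trained networks look in the newest picture that a camera, given by its name, has taken for a name from the list of things; names that differ only in an ending like _2 or _b are one class to them, and where a whole thing is asked for, a point or a joint stands for the part that bears it (a point fixed in the world has none). Each returns a list of dicts, best first, with "p" (0 to 1); they miss things now and then, are a little off and sometimes report something else, mostly with a low value. They report only what shows in the picture. A call takes as long as a camera call. They do not tell look-alikes from the thing itself.
- trace(camera, label): "pixels" (400x640 bool, what is visible of it) and "bbox" ([left, top, width, height] in pixels, round what is visible of it).
The state is a dict: "time_s": time; "qpos": joint angles; "qvel": joint speeds; "effort": joint torques, N m; "ee_pos": TCP position; "ee_rot": TCP orientation; "force": force on the tool from outside, world axes, zero at the start; "torque": the same for the moment, N m; "gripper_width": finger opening in mm; "gripper_force": force on a finger pad.
Only numpy, scipy, OpenCV 4.12 (cv2) and the standard library are available. Lean on these libraries where they do the work, as an engineer would, in place of code of your own. Each camera call takes 0.05 s, during which the arm holds its last target. There are 200 camera calls.

## Working session

There is one attempt and no reset: what is moved stays moved. The work goes in short steps, Python scripts to look and compute and a tool call to move; the robot and the scene stay as the last step left them, time stands still between calls to the robot, and variables do not carry over. Pictures are saved under pics/ and viewed, at most 14 in all, crops included, and the job is handed in when it is done.

Besides the shell and the picture viewer there is one more tool, called after ">>>" in YAML: its name, and indented under it one key for each argument. send_rows: Moves the arm, as the interface text tells. Scaled input: -1 to 1 covers 0.5 m each way for a shift and 0.5 rad each way for a turn. Its arguments: {"type":"object","properties":{"deltas":{"type":"array","items":{"type":"array"}},"grip":{"type":"number"},"grip_force":{"type":"number"}},"required":["deltas"]}

```bash
mkdir -p pics; python3 - <<'E'
from workcell import *
import cv2
for n in ("top","side"):
    f=grab_frame(n); cv2.imwrite(f"pics/{n}0.png",f[:,:,::-1]); c=calibration(n); print(n,c["mtx"].round(1).tolist(),(-c["R"].T@c["t"]).round(0),c["R"].round(3).tolist())
    for l in "stand tier_deep tier_middle tier_shallow box_lid tray tea_caddy powder_jar brush_tin".split():
        print(l,[(round(d["p"],2),[int(v) for v in d["bbox"]]) for d in trace(n,l)])
print(state())
E
```

```text
top [[408.4, 0.0, 316.5], [0.0, 408.4, 192.4], [0.0, 0.0, 1.0]] [ 531.   47. 1104.] [[0.008, -1.0, -0.001], [-0.999, -0.008, -0.051], [0.051, 0.002, -0.999]]
stand [(0.84, [168, 117, 31, 29]), (0.7, [294, 133, 31, 37]), (0.58, [221, 145, 29, 30])]
tier_deep [(0.83, [372, 189, 26, 20])]
tier_middle [(0.74, [323, 184, 25, 26])]
tier_shallow [(0.65, [347, 143, 23, 23])]
box_lid [(0.73, [349, 229, 19, 21])]
tray [(0.65, [182, 209, 71, 66]), (0.64, [350, 228, 23, 25])]
tea_caddy [(0.68, [265, 179, 27, 30]), (0.29, [324, 190, 25, 21])]
powder_jar [(0.5, [292, 233, 20, 17])]
brush_tin [(0.9, [404, 223, 77, 49])]
side [[487.2, 0.0, 332.2], [0.0, 487.2, 198.1], [0.0, 0.0, 1.0]] [1003. -965.  781.] [[0.93, 0.368, -0.017], [0.192, -0.524, -0.83], [-0.314, 0.768, -0.558]]
stand [(0.74, [360, 203, 25, 19]), (0.65, [404, 150, 23, 15]), (0.61, [372, 165, 25, 18]), (0.36, [297, 143, 54, 32])]
tier_deep [(0.71, [287, 229, 22, 28])]
tier_middle [(0.81, [309, 206, 24, 20])]
tier_shallow [(0.89, [340, 234, 26, 16]), (0.72, [330, 168, 23, 29])]
box_lid [(0.8, [261, 214, 22, 17])]
tray []
tea_caddy [(0.85, [328, 170, 24, 25]), (0.44, [286, 230, 22, 27])]
powder_jar [(0.82, [288, 174, 16, 21])]
brush_tin [(0.98, [176, 244, 88, 68])]
{'time_s': 1.0, 'qpos': array([-7.08754774e+01,  1.83125823e+01,  8.96411097e+01, -1.58253118e-03,
        7.20434149e+01, -1.14614276e+00]), 'qvel': array([-0.00808705, -0.07148344, -0.07357418,  0.00074219, -0.00595307,
        0.04985294]), 'effort': array([ 1.33008351e-03, -4.12353337e+01, -2.32234919e+01,  7.28446688e-02,
        3.75815935e-02, -1.02523148e-05]), 'ee_pos': array([ 199.20296573, -539.39474326,  205.55475846]), 'ee_rot': array([1.79997138e+02, 1.56303907e-03, 2.02711532e+01]), 'force': array([-0.27092615,  0.74301116,  0.34530099]), 'torque': array([-0.00684745, -0.06498159,  0.01492883]), 'gripper_force': 0.0, 'gripper_width': 91.45278154276834}
```

View pics/top0.png

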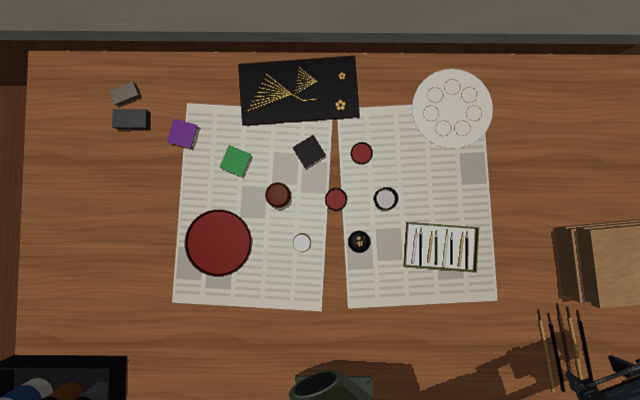

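View pics/side0.png

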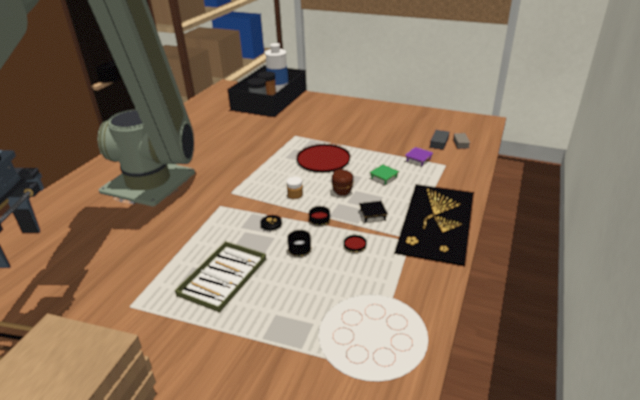

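The top view shows black stand (309,152), with green (236,161) and purple (184,133) look-alikes. The deep tier is at (386,199), grey floor. Two red-floored tiers sit at (336,199) and (362,153); the one at (336,199) stands taller in the side view (319,216), so it is the middle tier, and the other, side (354,242), is the shallow one. The lid is at (359,241), the tray at (218,243). What could be confused is the three stands and the two red tiers. The dark block at (131,120) isn't a stand because it has no legs or gold line.

```bash
cat > h.py <<'E'
from workcell import *
import numpy as np, cv2
from scipy.optimize import least_squares
def cyl(r,z0,z1): 
    a=np.linspace(0,2*np.pi,60); return np.array([[r*np.cos(t),r*np.sin(t),z] for z in (z0,z1) for t in a])
M=dict(stand=cyl(36,0,26),tier_deep=np.r_[cyl(30,5,45),cyl(23.5,0,3)],tier_middle=np.r_[cyl(30,5,31),cyl(23.5,0,3)],tier_shallow=np.r_[cyl(30,5,17),cyl(23.5,0,3)],
 box_lid=np.r_[cyl(30,5,15),cyl(5,18,19),cyl(23.5,0,3)],tray=cyl(90,0,14),tea_caddy=np.r_[cyl(33,25,40),cyl(20,0,66)],powder_jar=cyl(24,0,52),brush_tin=cyl(60,0,20))
C={n:calibration(n) for n in("top","side")}
def proj(n,P):
    c=C[n];q=(P@c["R"].T+c["t"])@c["mtx"].T; return q[:,:2]/q[:,2:]
def mc(l,n,p):
    h=cv2.convexHull(proj(n,M[l]+p).astype(np.float32)); m=cv2.moments(h); return np.array([m["m10"],m["m01"]])/m["m00"]
def cen(mask):
    h=cv2.convexHull(np.argwhere(mask)[:,::-1].astype(np.int32)); m=cv2.moments(h); return np.array([m["m10"],m["m01"]])/m["m00"], cv2.contourArea(h)
def solve(l,cs): # cs: {cam:pixel}
    f=lambda p:np.concatenate([mc(l,n,p)-cs[n] for n in cs])
    s=least_squares(f,[500,0,0]); g=lambda q:np.concatenate([mc(l,n,np.r_[q,0])-cs[n] for n in cs])
    return s.x, np.abs(s.fun).max(), least_squares(g,[500,0]).x
E
python3 - <<'E'
from h import *
F={}
for n in ("top","side"): F[n]=grab_frame(n)
near=dict(stand=((309,152),(372,212)),tier_deep=((386,199),(299,243)),tier_middle=((336,199),(319,216)),tier_shallow=((362,153),(354,242)),box_lid=((359,241),(271,222)),tray=((218,243),(324,158)),tea_caddy=((278,195),(342,183)),powder_jar=((302,242),(295,187)),brush_tin=((441,247),(221,277)))
for l,pp in near.items():
    cs={}
    for n,p in zip(("top","side"),pp):
        ds=trace(n,l)+(trace(n,"stand") if l=="tray" and n=="side" else [])
        for d in ds:
            c,a=cen(d["pixels"])
            if np.hypot(*(c-p))<8: cs[n]=c;break
        if l=="stand" and n=="top" and n in cs:
            r=cv2.minAreaRect(np.argwhere(d["pixels"])[:,::-1].astype(np.int32)); print("rect",r)
            np.save("standmask.npy",d["pixels"])
    x,res,g=solve(l,cs)
    print(l,{k:v.round(1).tolist() for k,v in cs.items()},"xyz",x.round(1),"res",res.round(2),"z=0:",g.round(1), "top only",solve(l,{"top":cs["top"]})[2].round(1) if "top" in cs else "")
a=cv2.resize(F["top"][120:270,170:490],None,fx=2.5,fy=2.5,interpolation=cv2.INTER_CUBIC); 
b=cv2.resize(F["top"][127:177,270:390],None,fx=6.6,fy=4.0*1.65); 
cv2.imwrite("pics/c1.png",b[:,:,::-1])
E
```

```text
rect ((309.10296630859375, 150.83824157714844), (24.867294311523438, 24.6957950592041), 59.03623962402344)
stand {'top': [308.9, 150.8], 'side': [373.6, 210.5]} xyz [710.9   0.    0. ] res 26.04 z=0: [710.9   0. ] top only [698.5   0. ]
tier_deep {'top': [385.6, 198.0], 'side': [299.1, 243.1]} xyz [554.7   0.    0. ] res 50.57 z=0: [554.7   0. ] top only [571.8  -0.6]
tier_middle {'side': [319.4, 215.7]} xyz [571.3  -0.    0. ] res 0.69 z=0: [571.  -0.] top only 
tier_shallow {'top': [361.3, 152.2], 'side': [354.4, 243.2]} xyz [687.5   0.    0. ] res 26.42 z=0: [687.5   0. ] top only [695.3   0. ]
box_lid {'top': [359.1, 241.9], 'side': [271.1, 222.5]} xyz [446.6   0.    0. ] res 24.73 z=0: [446.6   0. ] top only [453.1   0. ]
tray {'top': [217.8, 242.8], 'side': [323.3, 158.2]} xyz [500.   0.   0.] res 116.7 z=0: [500.   0.] top only [500.   0.]
tea_caddy {'top': [277.4, 195.4], 'side': [342.5, 182.8]} xyz [578.2   2.4   0. ] res 56.73 z=0: [588.9   3.6] top only [578.1   0. ]
powder_jar {'top': [301.6, 242.0], 'side': [294.8, 188.2]} xyz [468.7   0.    0. ] res 33.2 z=0: [468.7   0. ] top only [453.1   0. ]
brush_tin {'top': [440.7, 246.9], 'side': [221.1, 276.5]} xyz [390.6   0.    0. ] res 106.45 z=0: [390.6   0. ] top only [453.1   0. ]
```

View pics/c1.png

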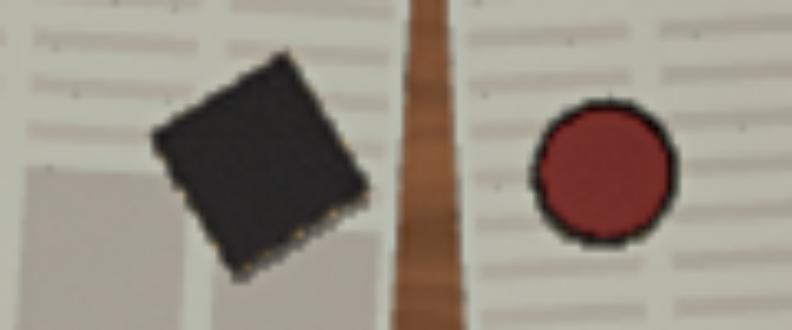

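The crop shows the black stand with its gold edge line (no green or purple), corners at crop (285,52), (152,135), (238,280), (368,188). Beside it is the red-floored shallow tier. The finite-difference step in my solver was too small, so I'm fixing that.

```bash
python3 - <<'E'
s=open('h.py').read(); i=s.index("def solve"); s=s[:i]+'''def solve(l,cs,dim=3):
    full=lambda v:np.r_[v-1000,0][:3]
    f=lambda v:np.concatenate([mc(l,n,full(v))-cs[n] for n in cs])
    s=least_squares(f,[1500,1001,1001][:dim],diff_step=1e-3); return s.x-1000, np.abs(s.fun).max()
'''
open('h.py','w').write(s)
E
python3 - <<'E'
from h import *
cs0=dict(stand=[(308.9,150.8),(373.6,210.5)],tier_deep=[(385.6,198),(299.1,243.1)],tier_middle=[None,(319.4,215.7)],tier_shallow=[(361.3,152.2),(354.4,243.2)],box_lid=[(359.1,241.9),(271.1,222.5)],tray=[(217.8,242.8),(323.3,158.2)],tea_caddy=[(277.4,195.4),(342.5,182.8)],powder_jar=[(301.6,242),(294.8,188.2)],brush_tin=[(440.7,246.9),(221.1,276.5)])
f=grab_frame("top")
ds=trace("top","tier_middle")
for d in ds: print("mid",d["p"],cen(d["pixels"]))
# colour check of dark+red blobs
hsv=cv2.cvtColor(f,cv2.COLOR_RGB2HSV)
m=((hsv[...,2]<95)|((hsv[...,1]>150)&((hsv[...,0]<8)|(hsv[...,0]>172)))).astype(np.uint8); m[:110]=0;m[300:]=0;m[:,:180]=0;m[:,490:]=0
n,_,st,ce=cv2.connectedComponentsWithStats(m)
for i in range(1,n):
    if st[i,4]>100: print(st[i],ce[i].round(1))
for l,(t,s) in cs0.items():
    cs={"side":np.array(s)}
    if t: cs["top"]=np.array(t)
    out=[]
    if t: x,r=solve(l,cs); out+=[x.round(1),round(r,2)]; out+=[solve(l,{"top":cs["top"]},2)[0].round(1)]
    out+=[solve(l,{"side":cs["side"]},2)[0].round(1)]
    print(l,*out)
# stand plate corners
c=C["top"]
for p in [(285,52),(152,135),(238,280),(368,188)]:
    u=np.array([270+p[0]/6.6-.5,127+p[1]/6.6-.5,1]); d=c["R"].T@np.linalg.inv(c["mtx"])@u; o=-c["R"].T@c["t"]; print((o+d*(26-o[2])/d[2]).round(1))
E
```

```text
mid 0.95 (array([335.75207297, 198.65754561]), 402.0)
[ 241  110  119   16 1401] [293.4 115.7]
[293 135  33  34 627] [308.9 151.6]
[350 142  23  22 392] [361.3 152.7]
[265 183  26  25 462] [277.5 195.4]
[325 187  22  25 422] [335.5 199. ]
[373 187  25  24 185] [385.7 198.1]
[ 185  210   67   67 3518] [217.7 242.7]
[404 222  75  50 612] [444.8 249.6]
[348 230  23  23 365] [358.7 241.5]
stand [698.7  70.1   4.3] 0.36 [698.5  69.9] [697.9  76.5]
tier_deep [ 573.  -133.6   -1. ] 0.0 [ 573.  -133.4] [ 573.6 -134.8]
tier_middle [571.9  -3.2]
tier_shallow [ 6.956e+02 -7.140e+01  2.000e-01] 0.3 [696.5 -71.1] [694.9 -71.5]
box_lid [457.3 -65.3  -0.7] 0.5 [456.2 -65.8] [459.1 -65.7]
tray [ 4.517e+02  3.111e+02 -2.000e-01] 0.35 [451.  310.8] [452.8 311.4]
tea_caddy [578.3 151.6  -2. ] 0.41 [577.3 151. ] [580.5 149.2]
powder_jar [456.8  86.6  -1. ] 0.24 [456.4  86.3] [458.2  85.5]
brush_tin [ 443.7 -284.6   -5.1] 0.3 [ 444.9 -282.6] [ 446.7 -289.2]
[741.1  60.   26. ]
[706.9 113.3  26. ]
[648.5  78.1  26. ]
[686.1  26.1  26. ]
```

Every piece measures at table level (z within 0 ±5 mm), matching the text. The stand is at (697.5, 70) with yaw about 31.5°, and the tray at (451.5, 311). I'll start with the stand.

>>> send_rows:
  deltas:
    - [[0,0,0],[0,0,-0.196]]
    - [[0,0,0],[0,0,-0.196]]
    - [[0.0826,-0.0288,0],[0,0,0]]
    - [[0.0826,-0.0288,0],[0,0,0]]
    - [[0.0826,-0.0288,0],[0,0,0]]
    - [[0.0826,-0.0288,0],[0,0,0]]
    - [[0.0826,-0.0288,0],[0,0,0]]
    - [[0.0826,-0.0288,0],[0,0,0]]
    - [[0.0826,-0.0288,0],[0,0,0]]
    - [[0.0826,-0.0288,0],[0,0,0]]
  grip: 0

```text
time_s: 3.15
ee_pos: [421.7, -267.1, 205.8]
ee_rot: [180.0, -0.0, 31.5]
force: [0.1, -0.4, 0.3]
gripper_width: 91.4
gripper_force: 0.0
```

>>> send_rows:
  deltas:
    - [[0.0826,-0.0288,0.017],[0,0,0]]
    - [[0.0826,-0.0288,0.017],[0,0,0]]
    - [[0.0826,-0.0288,0.017],[0,0,0]]
    - [[0.0826,-0.0288,0.017],[0,0,0]]
    - [[0.0826,-0.0288,0.017],[0,0,0]]
    - [[0.0826,-0.0288,0.017],[0,0,0]]
    - [[0.0826,-0.0288,0.017],[0,0,0]]
    - [[0.0826,-0.0288,0.017],[0,0,0]]
    - [[0.0826,-0.0288,0.017],[0,0,0]]
    - [[0.0826,-0.0288,0.017],[0,0,0]]

```text
time_s: 4.15
ee_pos: [698.6, 71.6, 120.1]
ee_rot: [180.0, 0.0, 31.5]
force: [0.4, -0.2, 0.2]
gripper_width: 91.2
gripper_force: 0.0
```

```bash
cat > go.py <<'E'
import sys,numpy as np
from workcell import *
from scipy.spatial.transform import Rotation as Ro
s=state(); R=Ro.from_euler("xyz",s["ee_rot"],degrees=True)
print("t",round(s["time_s"],2),"pos",s["ee_pos"].round(1),"rot",s["ee_rot"].round(2),"w",round(s["gripper_width"],1),"gf",round(s["gripper_force"],1),"F",s["force"].round(1))
a=list(map(float,sys.argv[1:]))
if a:
    Rt=Ro.from_euler("xyz",[180,0,a[3]],degrees=True)
    rv=(R.inv()*Rt).as_rotvec()/.5; d=np.array(a[:3])-s["ee_pos"]
    print("turn",rv.round(4),"then shift",(Rt.inv().apply(d)/500).round(4),"mm",np.linalg.norm(d).round(1))
E
python3 go.py 697.5 70 18 31.5
```

```text
t 4.15 pos [698.6  71.6 120.1] rot [179.99   0.    31.51] w 91.2 gf 0.0 F [ 0.4 -0.2  0.2]
turn [0.0005 0.0002 0.0005] then shift [-0.0036  0.0015  0.2042] mm 102.1
```

>>> send_rows:
  deltas:
    - [[0,0,0.036],[0,0,0]]
    - [[0,0,0.036],[0,0,0]]
    - [[0,0,0.036],[0,0,0]]
    - [[0,0,0.036],[0,0,0]]
    - [[0,0,0.036],[0,0,0]]
    - [[0,0,0.012],[0,0,0]]
    - [[0,0,0.012],[0,0,0]]
    - [[0,0,0],[0,0,0]]

```text
time_s: 4.95
ee_pos: [697.6, 70.0, 18.3]
ee_rot: [-180.0, 0.0, 31.5]
force: [-0.4, -0.3, -0.0]
gripper_width: 91.3
gripper_force: 0.0
```

>>> send_rows:
  deltas:
    - [[0,0,0],[0,0,0]]
    - [[0,0,0],[0,0,0]]
    - [[0,0,0],[0,0,0]]
    - [[0,0,0],[0,0,0]]
    - [[0,0,0],[0,0,0]]
    - [[0,0,0],[0,0,0]]
    - [[0,0,0],[0,0,0]]
    - [[0,0,0],[0,0,0]]
  grip: 1
  grip_force: 15

```text
time_s: 5.75
ee_pos: [697.6, 70.0, 18.5]
ee_rot: [180.0, 0.0, 31.5]
force: [0.2, 0.2, -0.4]
gripper_width: 30.1
gripper_force: 0.0
```

```bash
python3 - <<'E'
from h import *
a=grab_frame("side"); b=grab_frame("top")
o=np.vstack([cv2.resize(a[150:270,280:460],(790,0) and (450,300)),cv2.resize(b[100:220,250:430],(450,300))])
cv2.imwrite("pics/s1.png",o[:,:,::-1])
print(state()["gripper_width"])
E
```

```text
22.238496323268226
```

View pics/s1.png

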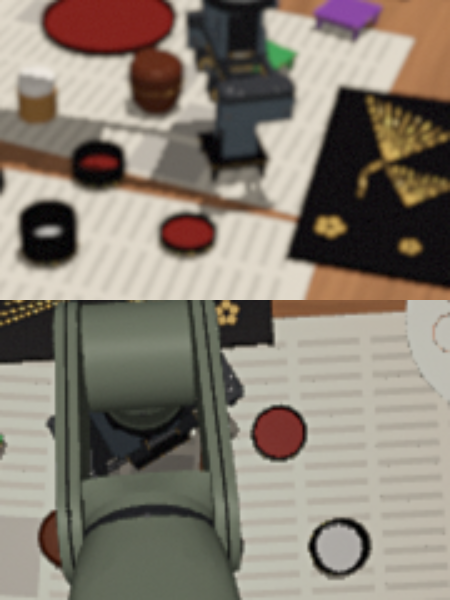

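```bash
python3 - <<'E'
from h import *
a=grab_frame("side")
cv2.imwrite("pics/s2.png",cv2.resize(a[150:240,330:430],(660,594),interpolation=cv2.INTER_CUBIC)[:,:,::-1])
s=state();print(s["gripper_width"],s["gripper_force"],s["force"])
for n,P in dict(tip=[697.6,70,4.5],tcp=[697.6,70,18.5],gp=[697.6,70,23.5],f1=[697.6+.52*33,70-.85*33,4.5],f2=[697.6-.52*33,70+.85*33,4.5]).items(): print(n,((proj("side",np.array([P]))[0]-[330,150])*6.6).round())
E
```

```text
18.255932679705534 0.0 [-0.69459982 -0.31461641  0.10586259]
tip [281. 423.]
tcp [283. 396.]
gp [283. 386.]
f1 [301. 470.]
f2 [263. 379.]
```

View pics/s2.png

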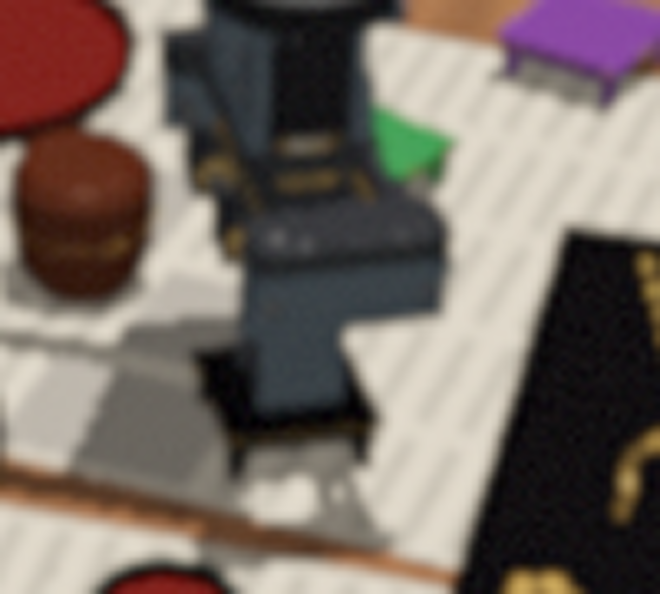

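The stand sits untouched on its feet, plate at crop (285,400). The near finger's end is at crop (290,412) and covers the plate top but not its front edge, so the tips appear to be above the plate. I'll open again and see where the open fingertips really are.

>>> send_rows:
  deltas:
    - [[0,0,0],[0,0,0]]
    - [[0,0,0],[0,0,0]]
    - [[0,0,0],[0,0,0]]
    - [[0,0,0],[0,0,0]]
    - [[0,0,0],[0,0,0]]
    - [[0,0,0],[0,0,0]]
    - [[0,0,0],[0,0,0]]
    - [[0,0,0],[0,0,0]]
    - [[0,0,0],[0,0,0]]
    - [[0,0,0],[0,0,0]]
  grip: 0

```text
time_s: 6.9
ee_pos: [697.7, 70.0, 18.6]
ee_rot: [180.0, -0.0, 31.5]
force: [-0.4, 0.4, -0.9]
gripper_width: 90.7
gripper_force: 0.0
```

```bash
python3 - <<'E'
from h import *
a=grab_frame("side")
cv2.imwrite("pics/s3.png",cv2.resize(a[150:240,330:430],(660,594),interpolation=cv2.INTER_CUBIC)[:,:,::-1])
s=state();print(s["gripper_width"],s["ee_pos"])
y=np.array([.5225,-.8526]);x=np.array([.8526,.5225])
for z in (4.5,26):
  for sx in(-16,16):
    print(z,sx,((proj("side",np.array([np.r_[[697.6,70]+y*59+x*sx,z]]))[0]-[330,150])*6.6).round())
E
```

```text
91.1604585777164 [697.63687251  70.00537641  18.53722384]
4.5 -16 [278. 514.]
4.5 16 [356. 504.]
26 -16 [280. 470.]
26 16 [359. 461.]
```

View pics/s3.png

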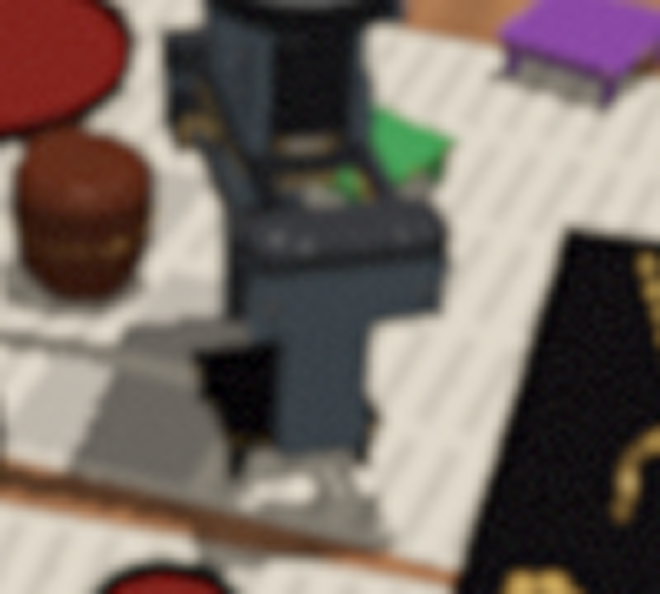

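The open near fingertip ends at crop row 450, columns 275–362. With the stated geometry (tip at z = 4.5) it should be near row 508, and row 465 would be z = 26. So the tips are really at about z = 33, roughly 28 mm higher than the text's 14 mm "ahead" gives. From here I'll trust the pictures. Going 22 mm lower puts the tips near z = 11.

>>> send_rows:
  deltas:
    - [[0,0,0.01],[0,0,0]]
    - [[0,0,0.01],[0,0,0]]
    - [[0,0,0.01],[0,0,0]]
    - [[0,0,0.008],[0,0,0]]
    - [[0,0,0.006],[0,0,0]]
    - [[0,0,0],[0,0,0]]

```text
time_s: 7.55
ee_pos: [697.3, 70.0, -4.2]
ee_rot: [-180.0, 0.1, 31.5]
force: [-0.0, -0.6, -0.2]
gripper_width: 90.8
gripper_force: 0.0
```

>>> send_rows:
  deltas:
    - [[0,0,0],[0,0,0]]
    - [[0,0,0],[0,0,0]]
    - [[0,0,0],[0,0,0]]
    - [[0,0,0],[0,0,0]]
    - [[0,0,0],[0,0,0]]
    - [[0,0,0],[0,0,0]]
    - [[0,0,0],[0,0,0]]
  grip: 1
  grip_force: 15

```text
time_s: 8.25
ee_pos: [697.8, 70.1, -3.2]
ee_rot: [180.0, -0.0, 31.5]
force: [0.2, 0.3, 1.2]
gripper_width: 65.5
gripper_force: 15.0
```

Gripped: 65.5 mm opening matches the 66 mm plate.

>>> send_rows:
  deltas:
    - [[0,0,-0.02],[0,0,0]]
    - [[0,0,-0.046],[0,0,0]]
    - [[0,0,-0.046],[0,0,0]]
    - [[0,0,-0.046],[0,0,0]]
    - [[0,0,-0.046],[0,0,0]]
    - [[-0.0186,-0.0742,0],[0,0,0]]
    - [[-0.0186,-0.0742,0],[0,0,0]]
    - [[-0.0186,-0.0742,0],[0,0,0]]
    - [[-0.0186,-0.0742,0],[0,0,0]]
    - [[-0.0186,-0.0742,0],[0,0,0]]

```text
time_s: 9.25
ee_pos: [559.9, 204.7, 99.0]
ee_rot: [180.0, -0.0, 31.5]
force: [-0.6, 0.4, -0.5]
gripper_width: 65.9
gripper_force: 15.0
```

>>> send_rows:
  deltas:
    - [[-0.0186,-0.0742,0],[0,0,0]]
    - [[-0.0186,-0.0742,0],[0,0,0]]
    - [[-0.0186,-0.0742,0],[0,0,0]]
    - [[-0.0186,-0.0742,0],[0,0,0]]
    - [[0,0,0.04],[0,0,0]]
    - [[0,0,0.04],[0,0,0]]
    - [[0,0,0.04],[0,0,0]]
    - [[0,0,0.03],[0,0,0]]
    - [[0,0,0.02],[0,0,0]]
    - [[0,0,0],[0,0,0]]

```text
time_s: 10.25
ee_pos: [451.1, 310.5, 12.6]
ee_rot: [180.0, 0.1, 31.5]
force: [-0.5, -0.1, 0.6]
gripper_width: 65.8
gripper_force: 15.0
```

```bash
python3 go.py 451.5 311 2.6 31.5
```

```text
t 10.25 pos [451.1 310.5  12.6] rot [1.7999e+02 1.4000e-01 3.1500e+01] w 65.8 gf 15.0 F [-0.5 -0.1  0.6]
turn [0.0004 0.0051 0.    ] then shift [ 0.0013 -0.0005  0.02  ] mm 10.0
```

>>> send_rows:
  deltas:
    - [[0,0,0.01],[0,0,0]]
    - [[0,0,0.004],[0,0,0]]
    - [[0,0,0.003],[0,0,0]]
    - [[0,0,0.002],[0,0,0]]
    - [[0,0,0.001],[0,0,0]]
    - [[0,0,0],[0,0,0]]
    - [[0,0,0],[0,0,0]]

```text
time_s: 10.95
ee_pos: [451.9, 311.0, 3.6]
ee_rot: [180.0, -0.0, 31.5]
force: [0.2, 0.1, -1.2]
gripper_width: 65.6
gripper_force: 15.0
```

>>> send_rows:
  deltas:
    - [[0,0,0.002],[0,0,0]]
    - [[0,0,0],[0,0,0]]
    - [[0,0,0],[0,0,0]]

```text
time_s: 11.25
ee_pos: [452.0, 311.1, 2.8]
ee_rot: [180.0, -0.0, 31.5]
force: [-1.0, 0.2, 2.4]
gripper_width: 65.8
gripper_force: 15.0
```

>>> send_rows:
  deltas:
    - [[0,0,0],[0,0,0]]
    - [[0,0,0],[0,0,0]]
    - [[0,0,0],[0,0,0]]
    - [[0,0,0],[0,0,0]]
    - [[0,0,-0.02],[0,0,0]]
    - [[0,0,-0.04],[0,0,0]]
    - [[0,0,-0.07],[0,0,0]]
    - [[0,0,-0.07],[0,0,0]]
  grip: 0

```text
time_s: 12.05
ee_pos: [451.5, 310.8, 103.9]
ee_rot: [180.0, 0.0, 31.5]
force: [1.3, 0.3, 0.8]
gripper_width: 91.2
gripper_force: 0.0
```

>>> send_rows:
  deltas:
    - [[0,0,0],[0,0,0.275]]
    - [[0,0,0],[0,0,0.275]]
    - [[0,0,0],[0,0,0.275]]
    - [[0,0,0],[0,0,0.275]]
    - [[0.022,0.081,0],[0,0,0]]
    - [[0.022,0.081,0],[0,0,0]]
    - [[0.022,0.081,0],[0,0,0]]
    - [[0.022,0.081,0],[0,0,0]]
    - [[0.022,0.081,0],[0,0,0]]
    - [[0.022,0.081,0],[0,0,0]]

```text
time_s: 13.05
ee_pos: [518.1, 66.4, 103.4]
ee_rot: [-180.0, -0.1, -0.0]
force: [1.3, 0.4, -0.6]
gripper_width: 91.4
gripper_force: 0.0
```

>>> send_rows:
  deltas:
    - [[0.022,0.081,0],[0,0,0]]
    - [[0.022,0.081,0],[0,0,0]]
    - [[0.022,0.081,0],[0,0,0]]
    - [[0.022,0.081,0],[0,0,0]]
    - [[0.022,0.081,0],[0,0,0]]
    - [[0,0,0],[0,0,0]]

```text
time_s: 13.65
ee_pos: [574.3, -139.3, 103.3]
ee_rot: [179.9, -0.2, -0.3]
force: [-0.5, 1.1, -0.6]
gripper_width: 91.0
gripper_force: 0.0
```

```bash
python3 go.py 573 -133.6 5 0; python3 - <<'E'
from h import *
f=grab_frame("top"); cv2.imwrite("pics/t2.png",cv2.resize(f[200:290,165:275],(770,630-30),interpolation=cv2.INTER_CUBIC)[:,:,::-1])
hsv=cv2.cvtColor(f,cv2.COLOR_RGB2HSV)[205:280,180:256]
m=(hsv[...,2]<60).astype(np.uint8); n,_,st,ce=cv2.connectedComponentsWithStats(m); print(st[1:],ce[1:]+[180,205])
for d in trace("top","stand"):
    c,a=cen(d["pixels"]); print(d["p"],c)
    if 190<c[0]<245 and c[1]>215: print(solve("stand",{"top":c},2)) 
c,_=cen((cv2.cvtColor(f,cv2.COLOR_RGB2HSV)[...,1]>120)*0+0==1) if 0 else (0,0)
E
```

```text
t 13.65 pos [ 574.3 -139.3  103.3] rot [ 1.7986e+02 -1.7000e-01 -2.8000e-01] w 91.0 gf 0.0 F [-0.5  1.1 -0.6]
turn [ 0.0048 -0.0059 -0.0098] then shift [-0.0026 -0.0114  0.1967] mm 98.5
[[  6   5  65  66 327]
 [ 20  22  35  33 646]] [[213.98470948 244.22018349]
 [216.67801858 243.12074303]]
0.92 [181.96741232 133.08920188]
0.75 [235.13866232 160.76101142]
```

View pics/t2.png

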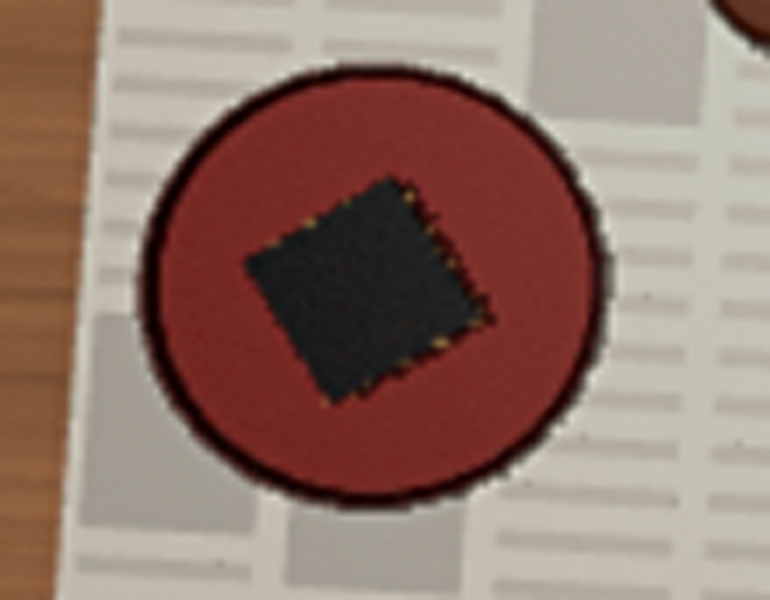

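The stand sits square in the tray: plate centre about px (216.4, 242.9), tray centre (218.2, 242.4). The gap is the parallax of the 18 mm height difference. Now the deep tier.

>>> send_rows:
  deltas:
    - [[0,0,0.036],[0,0,0]]
    - [[0,0,0.036],[0,0,0]]
    - [[0,0,0],[0,0,0]]

```text
time_s: 14.05
ee_pos: [570.4, -132.6, 64.8]
ee_rot: [-179.9, 0.3, 0.1]
force: [0.1, -0.6, 0.0]
gripper_width: 90.9
gripper_force: 0.0
```

```bash
python3 go.py 573 -133.6 5 0
```

```text
t 14.05 pos [ 570.4 -132.6   64.8] rot [-1.7991e+02  3.0000e-01  8.0000e-02] w 90.9 gf 0.0 F [ 0.1 -0.6  0. ]
turn [-0.0031  0.0106  0.0028] then shift [0.0051 0.002  0.1195] mm 59.8
```

>>> send_rows:
  deltas:
    - [[0,0,0.03],[0,0,0]]
    - [[0,0,0.03],[0,0,0]]
    - [[0,0,0.03],[0,0,0]]
    - [[0,0,0.02],[0,0,0]]
    - [[0,0,0.01],[0,0,0]]
    - [[0,0,0],[0,0,0]]
    - [[0,0,0],[0,0,0]]

```text
time_s: 14.75
ee_pos: [573.2, -134.5, 7.2]
ee_rot: [180.0, -0.1, 0.0]
force: [-0.4, -0.2, -0.4]
gripper_width: 91.2
gripper_force: 0.0
```

>>> send_rows:
  deltas:
    - [[0,0,0],[0,0,0]]
    - [[0,0,0],[0,0,0]]
    - [[0,0,0],[0,0,0]]
    - [[0,0,0],[0,0,0]]
    - [[0,0,0],[0,0,0]]
    - [[0,0,0],[0,0,0]]
    - [[0,0,0],[0,0,0]]
  grip: 1
  grip_force: 6

```text
time_s: 15.45
ee_pos: [572.7, -134.5, 6.7]
ee_rot: [180.0, -0.0, -0.0]
force: [-0.0, 0.4, 1.5]
gripper_width: 58.9
gripper_force: 6.0
```

>>> send_rows:
  deltas:
    - [[0,0,0],[0,0,0]]
    - [[0,0,0],[0,0,0]]
    - [[0,0,0],[0,0,0]]
    - [[0,0,0],[0,0,-0.286]]
    - [[0,0,0],[0,0,-0.286]]
    - [[0,0,0],[0,0,-0.286]]
    - [[0,0,0],[0,0,-0.286]]
    - [[0,0,0],[0,0,-0.286]]
    - [[0,0,0],[0,0,-0.286]]
    - [[0,0,0],[0,0,-0.286]]
  grip: 0.1

```text
time_s: 16.45
ee_pos: [572.7, -134.6, 6.4]
ee_rot: [-180.0, 0.0, 57.7]
force: [-0.3, 0.1, -0.1]
gripper_width: 81.9
gripper_force: 0.0
```

>>> send_rows:
  deltas:
    - [[0,0,0],[0,0,-0.286]]
    - [[0,0,0],[0,0,-0.286]]
    - [[0,0,0],[0,0,-0.286]]
    - [[0,0,0],[0,0,-0.282]]
    - [[0,0,0],[0,0,0]]
    - [[0,0,0],[0,0,0]]

```text
time_s: 17.05
ee_pos: [572.7, -134.6, 6.5]
ee_rot: [-180.0, 0.0, 89.8]
force: [0.8, -0.1, 0.7]
gripper_width: 82.5
gripper_force: 0.0
```

>>> send_rows:
  deltas:
    - [[0,0,0],[0,0,0]]
    - [[0,0,0],[0,0,0]]
    - [[0,0,0],[0,0,0]]
    - [[0,0,0],[0,0,0]]
    - [[0,0,0],[0,0,0]]
    - [[0,0,0],[0,0,0]]
    - [[0,0,0],[0,0,0]]
  grip: 1
  grip_force: 15

```text
time_s: 17.75
ee_pos: [572.6, -134.5, 6.6]
ee_rot: [-180.0, 0.0, 90.0]
force: [0.0, 0.9, 0.7]
gripper_width: 60.9
gripper_force: 15.0
```

```bash
python3 go.py 452 311 37 90
```

```text
t 17.75 pos [ 572.6 -134.5    6.6] rot [-179.99    0.     89.99] w 60.9 gf 15.0 F [0.  0.9 0.7]
turn [-0.0004  0.0001 -0.0002] then shift [ 0.8911 -0.2412 -0.0609] mm 462.6
```

>>> send_rows:
  deltas:
    - [[0,0,-0.02],[0,0,0]]
    - [[0,0,-0.04],[0,0,0]]
    - [[0,0,-0.05],[0,0,0]]
    - [[0,0,-0.05],[0,0,0]]
    - [[0,0,-0.04],[0,0,0]]
    - [[0.081,-0.0219,0],[0,0,0]]
    - [[0.081,-0.0219,0],[0,0,0]]
    - [[0.081,-0.0219,0],[0,0,0]]
    - [[0.081,-0.0219,0],[0,0,0]]
    - [[0.081,-0.0219,0],[0,0,0]]

```text
time_s: 18.75
ee_pos: [517.6, 69.5, 107.3]
ee_rot: [179.9, -0.0, 90.0]
force: [1.5, 0.3, -1.4]
gripper_width: 60.7
gripper_force: 15.0
```

>>> send_rows:
  deltas:
    - [[0.081,-0.0219,0],[0,0,0]]
    - [[0.081,-0.0219,0],[0,0,0]]
    - [[0.081,-0.0219,0],[0,0,0]]
    - [[0.081,-0.0219,0],[0,0,0]]
    - [[0.07,-0.019,0],[0,0,0]]
    - [[0.011,-0.003,0],[0,0,0]]
    - [[0,0,0.04],[0,0,0]]
    - [[0,0,0.04],[0,0,0]]
    - [[0,0,0.03],[0,0,0]]
    - [[0,0,0.01],[0,0,0]]

```text
time_s: 19.75
ee_pos: [462.4, 269.3, 45.4]
ee_rot: [-179.9, 0.1, 90.0]
force: [-0.5, 0.0, -0.7]
gripper_width: 60.8
gripper_force: 15.0
```

>>> send_rows:
  deltas:
    - [[0,0,0],[0,0,0]]
    - [[0,0,0],[0,0,0]]
    - [[0,0,0],[0,0,0]]

```text
time_s: 20.05
ee_pos: [463.9, 270.6, 47.5]
ee_rot: [179.9, -0.0, 90.0]
force: [0.0, 0.1, -1.1]
gripper_width: 60.7
gripper_force: 15.0
```

```bash
python3 go.py 452 311 38.6 90
```

```text
t 20.05 pos [463.9 270.6  47.5] rot [ 1.799e+02 -5.000e-02  8.998e+01] w 60.7 gf 15.0 F [ 0.   0.1 -1.1]
turn [ 0.0036 -0.0017 -0.0005] then shift [ 0.0807 -0.0238  0.0178] mm 43.0
```

>>> send_rows:
  deltas:
    - [[0.03,-0.009,0],[0,0,0]]
    - [[0.03,-0.009,0],[0,0,0]]
    - [[0.0207,-0.0058,0],[0,0,0]]
    - [[0,0,0.008],[0,0,0]]
    - [[0,0,0.004],[0,0,0]]
    - [[0,0,0.002],[0,0,0]]
    - [[0,0,0],[0,0,0]]
    - [[0,0,0],[0,0,0]]

```text
time_s: 20.85
ee_pos: [451.4, 310.5, 39.5]
ee_rot: [-180.0, 0.0, 90.0]
force: [0.8, -0.3, -1.7]
gripper_width: 60.4
gripper_force: 15.0
```

```bash
python3 go.py 452 311 38.6 90
```

```text
t 20.85 pos [451.4 310.5  39.5] rot [-1.800e+02  1.000e-02  8.997e+01] w 60.4 gf 15.0 F [ 0.8 -0.3 -1.7]
turn [-0.0001  0.0004 -0.001 ] then shift [0.0011 0.0012 0.0017] mm 1.2
```

>>> send_rows:
  deltas:
    - [[0.001,0.001,0.001],[0,0,0]]
    - [[0,0,0.0015],[0,0,0]]
    - [[0,0,0],[0,0,0]]
    - [[0,0,0],[0,0,0]]

```text
time_s: 21.25
ee_pos: [452.1, 311.3, 38.5]
ee_rot: [180.0, -0.0, 90.0]
force: [0.4, -0.4, 0.3]
gripper_width: 60.3
gripper_force: 15.0
```

>>> send_rows:
  deltas:
    - [[0,0,0],[0,0,0]]
    - [[0,0,0],[0,0,0]]
    - [[0,0,0],[0,0,0]]
    - [[0,0,0],[0,0,0]]
    - [[0,0,-0.02],[0,0,0]]
    - [[0,0,-0.05],[0,0,0]]
    - [[0,0,-0.07],[0,0,0]]
    - [[-0.0784,0.0298,0],[0,0,0]]
    - [[-0.0784,0.0298,0],[0,0,0]]
    - [[-0.0784,0.0298,0],[0,0,0]]
  grip: 0

```text
time_s: 22.25
ee_pos: [497.1, 192.8, 109.5]
ee_rot: [179.9, -0.0, 90.1]
force: [0.2, -0.2, -0.7]
gripper_width: 91.3
gripper_force: 0.0
```

>>> send_rows:
  deltas:
    - [[-0.0784,0.0298,0],[0,0,0]]
    - [[-0.0784,0.0298,0],[0,0,0]]
    - [[-0.0784,0.0298,0],[0,0,0]]
    - [[-0.0784,0.0298,0],[0,0,0]]
    - [[-0.0784,0.0298,0],[0,0,0]]
    - [[0,0,0],[0,0,0.286]]
    - [[0,0,0],[0,0,0.286]]
    - [[0,0,0],[0,0,0.286]]
    - [[0,0,0],[0,0,0.286]]
    - [[0,0,0],[0,0,0.286]]

```text
time_s: 23.25
ee_pos: [571.1, -2.4, 109.1]
ee_rot: [180.0, -0.0, 48.7]
force: [-0.2, -0.5, 0.6]
gripper_width: 91.4
gripper_force: 0.0
```

>>> send_rows:
  deltas:
    - [[0,0,0],[0,0,0.286]]
    - [[0,0,0],[0,0,0.286]]
    - [[0,0,0],[0,0,0.286]]
    - [[0,0,0],[0,0,0.286]]
    - [[0,0,0],[0,0,0.286]]
    - [[0,0,0],[0,0,0.282]]
    - [[0,0,0],[0,0,0]]

```text
time_s: 23.95
ee_pos: [571.1, -2.3, 109.0]
ee_rot: [180.0, -0.0, 0.0]
force: [-0.2, 0.1, -0.3]
gripper_width: 91.1
gripper_force: 0.0
```

```bash
python3 go.py 571.3 -2.5 0 0; python3 - <<'E'
from h import *
cs={}
for n,l,p in(("top","tier_deep",(212,240)),("side","tier_deep",(322,140))):
    f=grab_frame(n)
    for d in trace(n,l):
        c,a=cen(d["pixels"]);print(n,d["p"].round(2) if hasattr(d["p"],"round") else d["p"],c.round(1))
        if np.hypot(*(c-p))<25: cs[n]=c
print(cs)
if cs: print(solve("tier_deep",cs,3 if len(cs)==2 else 2))
E
```

```text
t 23.95 pos [571.1  -2.3 109. ] rot [ 1.7999e+02 -5.0000e-02  0.0000e+00] w 91.1 gf 0.0 F [-0.2  0.1 -0.3]
turn [ 0.0002 -0.0017  0.0001] then shift [0.0003 0.0004 0.218 ] mm 109.0
top 0.69 [212.4 243.1]
{'top': array([212.44103042, 243.05307263])}
(array([451.23070454, 320.40593226]), np.float64(2.510200829419773e-07))
```

The deep tier stands at about (451, 312), within a millimetre of the release point. Next the middle tier.

>>> send_rows:
  deltas:
    - [[0,0,0.04],[0,0,0]]
    - [[0,0,0.05],[0,0,0]]
    - [[0,0,0.05],[0,0,0]]
    - [[0,0,0.04],[0,0,0]]
    - [[0,0,0.026],[0,0,0]]
    - [[0,0,0.012],[0,0,0]]
    - [[0,0,0],[0,0,0]]
    - [[0,0,0],[0,0,0]]

```text
time_s: 24.95
ee_pos: [571.7, -2.3, 0.1]
ee_rot: [180.0, -0.1, 0.0]
force: [-0.8, 0.0, 0.6]
gripper_width: 91.0
gripper_force: 0.0
```

>>> send_rows:
  deltas:
    - [[0,0,0],[0,0,0]]
    - [[0,0,0],[0,0,0]]
    - [[0,0,0],[0,0,0]]
    - [[0,0,0],[0,0,0]]
    - [[0,0,0],[0,0,0]]
    - [[0,0,0],[0,0,0]]
    - [[0,0,0],[0,0,0]]
  grip: 1
  grip_force: 6

```text
time_s: 25.65
ee_pos: [571.1, -2.3, -0.4]
ee_rot: [180.0, -0.0, -0.0]
force: [-0.6, -0.1, 3.0]
gripper_width: 60.4
gripper_force: 6.0
```

>>> send_rows:
  deltas:
    - [[0,0,0],[0,0,0]]
    - [[0,0,0],[0,0,0]]
    - [[0,0,0],[0,0,0]]
    - [[0,0,0],[0,0,-0.286]]
    - [[0,0,0],[0,0,-0.286]]
    - [[0,0,0],[0,0,-0.286]]
    - [[0,0,0],[0,0,-0.286]]
    - [[0,0,0],[0,0,-0.286]]
    - [[0,0,0],[0,0,-0.286]]
    - [[0,0,0],[0,0,-0.286]]
  grip: 0.1

```text
time_s: 26.65
ee_pos: [570.9, -2.3, -0.9]
ee_rot: [-180.0, 0.0, 57.7]
force: [-0.5, 0.5, 0.4]
gripper_width: 82.1
gripper_force: 0.0
```

>>> send_rows:
  deltas:
    - [[0,0,0],[0,0,-0.286]]
    - [[0,0,0],[0,0,-0.286]]
    - [[0,0,0],[0,0,-0.286]]
    - [[0,0,0],[0,0,-0.282]]
    - [[0,0,0],[0,0,0]]
    - [[0,0,0],[0,0,0]]

```text
time_s: 27.25
ee_pos: [570.9, -2.3, -0.8]
ee_rot: [-180.0, 0.0, 89.8]
force: [-0.7, -0.8, -0.4]
gripper_width: 82.1
gripper_force: 0.0
```

>>> send_rows:
  deltas:
    - [[0,0,0],[0,0,0]]
    - [[0,0,0],[0,0,0]]
    - [[0,0,0],[0,0,0]]
    - [[0,0,0],[0,0,0]]
    - [[0,0,0],[0,0,0]]
    - [[0,0,0],[0,0,0]]
    - [[0,0,0],[0,0,0]]
  grip: 1
  grip_force: 15

```text
time_s: 27.95
ee_pos: [570.9, -2.3, -0.7]
ee_rot: [-180.0, 0.0, 90.0]
force: [-0.1, -0.0, 0.3]
gripper_width: 59.7
gripper_force: 15.0
```

```bash
python3 go.py 452 311.2 72 90
```

```text
t 27.95 pos [570.9  -2.3  -0.7] rot [-179.99    0.     90.  ] w 59.7 gf 15.0 F [-0.1 -0.   0.3]
turn [-0.0003  0.0002 -0.0001] then shift [ 0.627  -0.2378 -0.1454] mm 343.1
```

>>> send_rows:
  deltas:
    - [[0,0,-0.02],[0,0,0]]
    - [[0,0,-0.04],[0,0,0]]
    - [[0,0,-0.05],[0,0,0]]
    - [[0,0,-0.05],[0,0,0]]
    - [[0,0,-0.04],[0,0,0]]
    - [[0.0784,-0.0297,0],[0,0,0]]
    - [[0.0784,-0.0297,0],[0,0,0]]
    - [[0.0784,-0.0297,0],[0,0,0]]
    - [[0.0784,-0.0297,0],[0,0,0]]
    - [[0.0784,-0.0297,0],[0,0,0]]

```text
time_s: 28.95
ee_pos: [496.2, 195.2, 100.1]
ee_rot: [179.9, -0.0, 90.0]
force: [0.4, -0.3, -0.7]
gripper_width: 59.9
gripper_force: 15.0
```

>>> send_rows:
  deltas:
    - [[0.0784,-0.0297,0],[0,0,0]]
    - [[0.0784,-0.0297,0],[0,0,0]]
    - [[0.0782,-0.0299,0],[0,0,0]]
    - [[0,0,0],[0,0,0]]
    - [[0,0,0],[0,0,0]]
    - [[0,0,0.02],[0,0,0]]
    - [[0,0,0.014],[0,0,0]]
    - [[0,0,0],[0,0,0]]
    - [[0,0,0],[0,0,0]]
    - [[0,0,0],[0,0,0]]

```text
time_s: 29.95
ee_pos: [452.5, 310.9, 82.3]
ee_rot: [180.0, -0.0, 89.9]
force: [0.6, 0.1, 0.0]
gripper_width: 60.2
gripper_force: 15.0
```

```bash
python3 go.py 452.1 311.2 71.3 90
```

```text
t 29.95 pos [452.5 310.9  82.3] rot [179.99  -0.    89.95] w 60.2 gf 15.0 F [0.6 0.1 0. ]
turn [ 0.0004 -0.0001 -0.0018] then shift [ 0.0007 -0.0007  0.0221] mm 11.0
```

>>> send_rows:
  deltas:
    - [[0.0005,-0.0006,0.006],[0,0,0]]
    - [[0,0,0.005],[0,0,0]]
    - [[0,0,0.004],[0,0,0]]
    - [[0,0,0.003],[0,0,0]]
    - [[0,0,0.002],[0,0,0]]
    - [[0,0,0.001],[0,0,0]]
    - [[0,0,0],[0,0,0]]
    - [[0,0,0],[0,0,0]]

```text
time_s: 30.75
ee_pos: [451.8, 311.5, 71.8]
ee_rot: [180.0, -0.0, 90.0]
force: [-0.7, 0.8, 0.1]
gripper_width: 59.8
gripper_force: 15.0
```

```bash
python3 go.py 452.1 311.2 71.3 90
```

```text
t 30.75 pos [451.8 311.5  71.8] rot [179.99  -0.    90.  ] w 59.8 gf 15.0 F [-0.7  0.8  0.1]
turn [ 0.0003 -0.0001 -0.0001] then shift [-0.0006  0.0006  0.0011] mm 0.7
```

>>> send_rows:
  deltas:
    - [[0,0,0.001],[0,0,0]]
    - [[0,0,0.001],[0,0,0]]
    - [[0,0,0],[0,0,0]]
    - [[0,0,0],[0,0,0]]

```text
time_s: 31.15
ee_pos: [451.9, 311.5, 71.2]
ee_rot: [180.0, -0.0, 90.0]
force: [-0.6, -1.0, 4.3]
gripper_width: 59.7
gripper_force: 15.0
```

>>> send_rows:
  deltas:
    - [[0,0,0],[0,0,0]]
    - [[0,0,0],[0,0,0]]
    - [[0,0,0],[0,0,0]]
    - [[0,0,0],[0,0,0]]
    - [[0,0,-0.02],[0,0,0]]
    - [[0,0,-0.04],[0,0,0]]
    - [[0,0,-0.04],[0,0,0]]
    - [[-0.0696,0.0443,0],[0,0,0]]
    - [[-0.0696,0.0443,0],[0,0,0]]
    - [[-0.0696,0.0443,0],[0,0,0]]
  grip: 0

```text
time_s: 32.15
ee_pos: [519.1, 206.3, 121.9]
ee_rot: [179.9, -0.0, 90.1]
force: [0.1, 0.8, 0.9]
gripper_width: 91.1
gripper_force: 0.0
```

>>> send_rows:
  deltas:
    - [[-0.0696,0.0443,0],[0,0,0]]
    - [[-0.0696,0.0443,0],[0,0,0]]
    - [[-0.0696,0.0443,0],[0,0,0]]
    - [[-0.0696,0.0443,0],[0,0,0]]
    - [[-0.0696,0.0443,0],[0,0,0]]
    - [[-0.0696,0.0443,0],[0,0,0]]
    - [[-0.0696,0.0443,0],[0,0,0]]
    - [[-0.0696,0.0443,0],[0,0,0]]
    - [[0,0,0],[0,0,0.286]]
    - [[0,0,0],[0,0,0.286]]

```text
time_s: 33.15
ee_pos: [696.0, -73.0, 121.0]
ee_rot: [180.0, -0.0, 73.1]
force: [0.2, -0.0, 0.3]
gripper_width: 91.4
gripper_force: 0.0
```

>>> send_rows:
  deltas:
    - [[0,0,0],[0,0,0.286]]
    - [[0,0,0],[0,0,0.286]]
    - [[0,0,0],[0,0,0.286]]
    - [[0,0,0],[0,0,0.286]]
    - [[0,0,0],[0,0,0.286]]
    - [[0,0,0],[0,0,0.286]]
    - [[0,0,0],[0,0,0.286]]
    - [[0,0,0],[0,0,0.286]]
    - [[0,0,0],[0,0,0.282]]
    - [[0,0,0],[0,0,0]]

```text
time_s: 34.15
ee_pos: [695.5, -71.4, 121.4]
ee_rot: [180.0, -0.0, 0.0]
force: [0.5, -0.5, -0.7]
gripper_width: 91.4
gripper_force: 0.0
```

```bash
python3 go.py 695.5 -71.3 -8 0; python3 - <<'E'
from h import *
a=grab_frame("side"); b=grab_frame("top")
o=np.vstack([cv2.resize(a[100:180,280:370],(450,400),interpolation=cv2.INTER_CUBIC),cv2.resize(b[215:275,180:270],(450,190))])[:600]
cv2.imwrite("pics/s4.png",o[:,:,::-1])
E
```

```text
t 34.15 pos [695.5 -71.4 121.4] rot [ 1.7999e+02 -3.0000e-02  0.0000e+00] w 91.4 gf 0.0 F [ 0.5 -0.5 -0.7]
turn [ 0.0003 -0.0012  0.0001] then shift [-1.000e-04 -1.000e-04  2.589e-01] mm 129.4
```

View pics/s4.png

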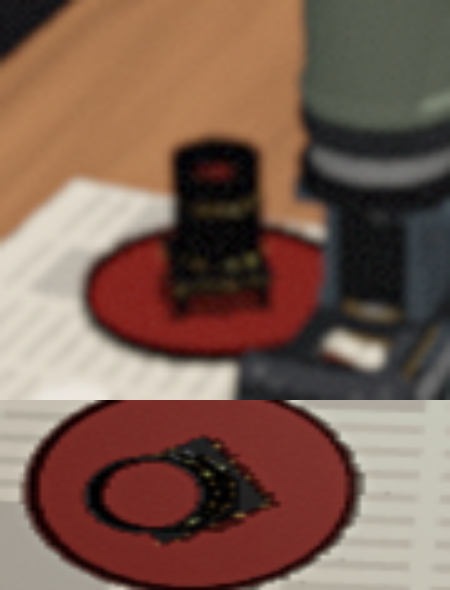

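The picture shows the stand, deep and middle tiers as one straight column at crop (215,220), red floor on top: seated. Now the shallow tier, tips to about z = 7.

>>> send_rows:
  deltas:
    - [[0,0,0.04],[0,0,0]]
    - [[0,0,0.05],[0,0,0]]
    - [[0,0,0.05],[0,0,0]]
    - [[0,0,0.05],[0,0,0]]
    - [[0,0,0.03],[0,0,0]]
    - [[0,0,0.02],[0,0,0]]
    - [[0,0,0.01],[0,0,0]]
    - [[0,0,0.0068],[0,0,0]]
    - [[0,0,0],[0,0,0]]
    - [[0,0,0],[0,0,0]]

```text
time_s: 35.25
ee_pos: [696.0, -71.4, -6.7]
ee_rot: [180.0, -0.1, -0.0]
force: [-0.2, -0.1, 0.3]
gripper_width: 91.3
gripper_force: 0.0
```

>>> send_rows:
  deltas:
    - [[0,0,0],[0,0,0]]
    - [[0,0,0],[0,0,0]]
    - [[0,0,0],[0,0,0]]
    - [[0,0,0],[0,0,0]]
    - [[0,0,0],[0,0,0]]
    - [[0,0,0],[0,0,0]]
    - [[0,0,0],[0,0,0]]
  grip: 1
  grip_force: 6

```text
time_s: 35.95
ee_pos: [695.4, -71.3, -7.5]
ee_rot: [180.0, -0.0, -0.0]
force: [-0.9, 0.1, 0.4]
gripper_width: 59.6
gripper_force: 6.0
```

>>> send_rows:
  deltas:
    - [[0,0,0],[0,0,0]]
    - [[0,0,0],[0,0,0]]
    - [[0,0,0],[0,0,0]]
    - [[0,0,0],[0,0,-0.286]]
    - [[0,0,0],[0,0,-0.286]]
    - [[0,0,0],[0,0,-0.286]]
    - [[0,0,0],[0,0,-0.286]]
    - [[0,0,0],[0,0,-0.286]]
    - [[0,0,0],[0,0,-0.286]]
    - [[0,0,0],[0,0,-0.286]]
  grip: 0.1

```text
time_s: 36.95
ee_pos: [695.4, -71.3, -7.7]
ee_rot: [-180.0, 0.0, 57.7]
force: [-0.5, 0.7, -0.2]
gripper_width: 82.1
gripper_force: 0.0
```

>>> send_rows:
  deltas:
    - [[0,0,0],[0,0,-0.286]]
    - [[0,0,0],[0,0,-0.286]]
    - [[0,0,0],[0,0,-0.286]]
    - [[0,0,0],[0,0,-0.282]]
    - [[0,0,0],[0,0,0]]
    - [[0,0,0],[0,0,0]]

```text
time_s: 37.55
ee_pos: [695.4, -71.3, -7.6]
ee_rot: [180.0, 0.0, 89.8]
force: [-0.8, 0.2, -0.9]
gripper_width: 82.0
gripper_force: 0.0
```

>>> send_rows:
  deltas:
    - [[0,0,0],[0,0,0]]
    - [[0,0,0],[0,0,0]]
    - [[0,0,0],[0,0,0]]
    - [[0,0,0],[0,0,0]]
    - [[0,0,0],[0,0,0]]
    - [[0,0,0],[0,0,0]]
    - [[0,0,0],[0,0,0]]
  grip: 1
  grip_force: 15

```text
time_s: 38.25
ee_pos: [695.4, -71.4, -7.6]
ee_rot: [-180.0, 0.0, 90.0]
force: [0.0, 0.3, -0.7]
gripper_width: 60.1
gripper_force: 15.0
```

```bash
python3 go.py 452 311.3 120 90
```

```text
t 38.25 pos [695.4 -71.4  -7.6] rot [-180.    0.   90.] w 60.1 gf 15.0 F [ 0.   0.3 -0.7]
turn [-0.      0.0002 -0.0002] then shift [ 0.7653 -0.4868 -0.2552] mm 471.1
```

>>> send_rows:
  deltas:
    - [[0,0,-0.015],[0,0,0]]
    - [[0,0,-0.04],[0,0,0]]
    - [[0,0,-0.06],[0,0,0]]
    - [[0,0,-0.06],[0,0,0]]
    - [[0,0,-0.05],[0,0,0]]
    - [[0,0,-0.02],[0,0,0]]
    - [[0.0696,-0.04425,0],[0,0,0]]
    - [[0.0696,-0.04425,0],[0,0,0]]
    - [[0.0696,-0.04425,0],[0,0,0]]
    - [[0.0696,-0.04425,0],[0,0,0]]

```text
time_s: 39.25
ee_pos: [605.4, 68.9, 114.2]
ee_rot: [-179.9, 0.0, 90.0]
force: [0.6, -0.2, -0.2]
gripper_width: 59.7
gripper_force: 15.0
```

>>> send_rows:
  deltas:
    - [[0.0696,-0.04425,0],[0,0,0]]
    - [[0.0696,-0.04425,0],[0,0,0]]
    - [[0.0696,-0.04425,0],[0,0,0]]
    - [[0.0696,-0.04425,0],[0,0,0]]
    - [[0.0696,-0.04425,0],[0,0,0]]
    - [[0.0696,-0.04425,0],[0,0,0]]
    - [[0.0693,-0.0443,0],[0,0,0]]
    - [[0,0,0],[0,0,0]]
    - [[0,0,0],[0,0,0]]
    - [[0,0,0.01],[0,0,0]]

```text
time_s: 40.25
ee_pos: [452.8, 310.8, 110.0]
ee_rot: [179.9, -0.0, 90.0]
force: [0.8, -0.2, 0.6]
gripper_width: 59.8
gripper_force: 15.0
```

>>> send_rows:
  deltas:
    - [[0,0,0.01],[0,0,0]]
    - [[0,0,0.005],[0,0,0]]
    - [[0,0,0],[0,0,0]]
    - [[0,0,0],[0,0,0]]
    - [[0,0,0],[0,0,0]]

```text
time_s: 40.75
ee_pos: [452.3, 311.2, 102.5]
ee_rot: [180.0, -0.0, 90.0]
force: [-0.6, 0.2, -0.6]
gripper_width: 59.8
gripper_force: 15.0
```

```bash
python3 go.py 452 311.4 90.4 90
```

```text
t 40.75 pos [452.3 311.2 102.5] rot [179.98  -0.    89.98] w 59.8 gf 15.0 F [-0.6  0.2 -0.6]
turn [ 0.0006 -0.0001 -0.0008] then shift [ 0.0004 -0.0006  0.0242] mm 12.1
```

Base is at about 110 and the middle tier's rim at 103. Lowering 11.5 mm.

>>> send_rows:
  deltas:
    - [[0.0003,-0.0005,0.008],[0,0,0]]
    - [[0,0,0.005],[0,0,0]]
    - [[0,0,0.004],[0,0,0]]
    - [[0,0,0.003],[0,0,0]]
    - [[0,0,0.002],[0,0,0]]
    - [[0,0,0.001],[0,0,0]]
    - [[0,0,0],[0,0,0]]
    - [[0,0,0],[0,0,0]]

```text
time_s: 41.55
ee_pos: [451.9, 311.5, 91.0]
ee_rot: [180.0, -0.0, 90.0]
force: [0.3, -0.3, 0.4]
gripper_width: 59.9
gripper_force: 15.0
```

>>> send_rows:
  deltas:
    - [[0,0,0.001],[0,0,0]]
    - [[0,0,0],[0,0,0]]
    - [[0,0,0],[0,0,0]]

```text
time_s: 41.85
ee_pos: [451.8, 311.5, 90.4]
ee_rot: [180.0, -0.0, 90.0]
force: [0.6, -0.7, 1.3]
gripper_width: 59.9
gripper_force: 15.0
```

>>> send_rows:
  deltas:
    - [[0,0,0],[0,0,0]]
    - [[0,0,0],[0,0,0]]
    - [[0,0,0],[0,0,0]]
    - [[0,0,0],[0,0,0]]
    - [[0,0,-0.02],[0,0,0]]
    - [[0,0,-0.04],[0,0,0]]
    - [[0,0,-0.04],[0,0,0]]
    - [[-0.0838,0.0012,0],[0,0,0]]
    - [[-0.0838,0.0012,0],[0,0,0]]
    - [[-0.0838,0.0012,0],[0,0,0]]
  grip: 0

```text
time_s: 42.85
ee_pos: [453.6, 184.8, 141.3]
ee_rot: [179.9, -0.0, 90.1]
force: [0.3, 0.0, 0.4]
gripper_width: 91.1
gripper_force: 0.0
```

>>> send_rows:
  deltas:
    - [[-0.0838,0.0012,0],[0,0,0]]
    - [[-0.0838,0.0012,0],[0,0,0]]
    - [[-0.0838,0.0012,0],[0,0,0]]
    - [[-0.0838,0.0012,0],[0,0,0]]
    - [[-0.0838,0.0012,0],[0,0,0]]
    - [[-0.0838,0.0012,0],[0,0,0]]
    - [[0,0,0],[0,0,0.286]]
    - [[0,0,0],[0,0,0.286]]
    - [[0,0,0],[0,0,0.286]]
    - [[0,0,0],[0,0,0.286]]

```text
time_s: 43.85
ee_pos: [457.4, -65.9, 141.2]
ee_rot: [179.9, -0.0, 56.9]
force: [-1.0, 0.4, 0.4]
gripper_width: 91.0
gripper_force: 0.0
```

>>> send_rows:
  deltas:
    - [[0,0,0],[0,0,0.286]]
    - [[0,0,0],[0,0,0.286]]
    - [[0,0,0],[0,0,0.286]]
    - [[0,0,0],[0,0,0.286]]
    - [[0,0,0],[0,0,0.286]]
    - [[0,0,0],[0,0,0.286]]
    - [[0,0,0],[0,0,0.282]]
    - [[0,0,0],[0,0,0]]

```text
time_s: 44.65
ee_pos: [457.4, -65.7, 141.1]
ee_rot: [180.0, -0.1, 0.0]
force: [0.2, 0.1, -0.6]
gripper_width: 91.0
gripper_force: 0.0
```

```bash
python3 go.py 457.2 -65.5 -8 0; python3 - <<'E'
from h import *
a=grab_frame("side"); b=grab_frame("top")
o=np.vstack([cv2.resize(a[100:180,280:370],(450,400),interpolation=cv2.INTER_CUBIC),cv2.resize(b[215:275,180:270],(450,190))])[:600]
cv2.imwrite("pics/s5.png",o[:,:,::-1])
E
```

```text
t 44.65 pos [457.4 -65.7 141.1] rot [ 1.7998e+02 -6.0000e-02  0.0000e+00] w 91.0 gf 0.0 F [ 0.2  0.1 -0.6]
turn [ 0.0006 -0.0021  0.0001] then shift [-0.0004 -0.0004  0.2982] mm 149.1
```

View pics/s5.png

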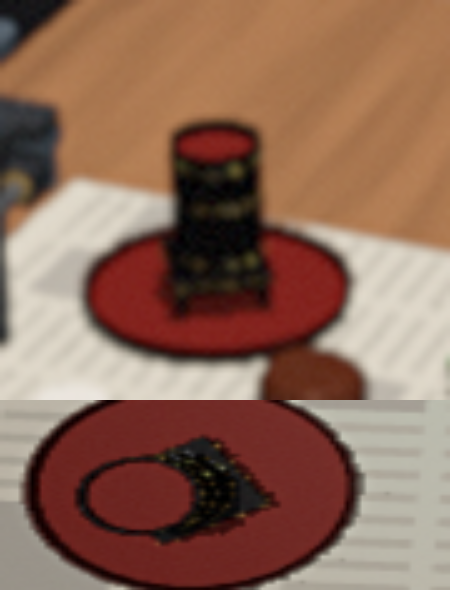

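The shallow tier, red floor at crop (215,145), sits level on a straight column. The lid is last.

>>> send_rows:
  deltas:
    - [[0,0,0.04],[0,0,0]]
    - [[0,0,0.06],[0,0,0]]
    - [[0,0,0.06],[0,0,0]]
    - [[0,0,0.06],[0,0,0]]
    - [[0,0,0.04],[0,0,0]]
    - [[0,0,0.02],[0,0,0]]
    - [[0,0,0.01],[0,0,0]]
    - [[0,0,0.0075],[0,0,0]]
    - [[0,0,0],[0,0,0]]
    - [[0,0,0],[0,0,0]]

```text
time_s: 45.75
ee_pos: [457.9, -65.7, -7.6]
ee_rot: [180.0, -0.1, 0.0]
force: [0.4, 1.3, -0.3]
gripper_width: 91.2
gripper_force: 0.0
```

>>> send_rows:
  deltas:
    - [[0,0,0],[0,0,0]]
    - [[0,0,0],[0,0,0]]
    - [[0,0,0],[0,0,0]]
    - [[0,0,0],[0,0,0]]
    - [[0,0,0],[0,0,0]]
    - [[0,0,0],[0,0,0]]
    - [[0,0,0],[0,0,0]]
  grip: 1
  grip_force: 6

```text
time_s: 46.45
ee_pos: [457.4, -65.6, -8.1]
ee_rot: [180.0, -0.0, -0.0]
force: [-0.7, -0.0, 4.7]
gripper_width: 59.6
gripper_force: 7.4
```

>>> send_rows:
  deltas:
    - [[0,0,0],[0,0,0]]
    - [[0,0,0],[0,0,0]]
    - [[0,0,0],[0,0,0]]
    - [[0,0,0],[0,0,-0.286]]
    - [[0,0,0],[0,0,-0.286]]
    - [[0,0,0],[0,0,-0.286]]
    - [[0,0,0],[0,0,-0.286]]
    - [[0,0,0],[0,0,-0.286]]
    - [[0,0,0],[0,0,-0.286]]
    - [[0,0,0],[0,0,-0.286]]
  grip: 0.1

```text
time_s: 47.45
ee_pos: [458.2, -65.0, -8.1]
ee_rot: [179.9, -0.1, 57.6]
force: [2.0, 3.7, 5.2]
gripper_width: 82.2
gripper_force: 2.4
```

>>> send_rows:
  deltas:
    - [[0,0,0],[0,0,-0.286]]
    - [[0,0,0],[0,0,-0.286]]
    - [[0,0,0],[0,0,-0.286]]
    - [[0,0,0],[0,0,-0.282]]
    - [[0,0,0],[0,0,0]]
    - [[0,0,0],[0,0,0]]

```text
time_s: 48.05
ee_pos: [457.3, -65.5, -8.1]
ee_rot: [180.0, 0.0, 90.0]
force: [0.1, -0.4, 5.9]
gripper_width: 82.5
gripper_force: 3.1
```

>>> send_rows:
  deltas:
    - [[0,0,0],[0,0,0]]
    - [[0,0,0],[0,0,0]]
    - [[0,0,0],[0,0,0]]
    - [[0,0,0],[0,0,0]]
    - [[0,0,0],[0,0,0]]
    - [[0,0,0],[0,0,0]]
    - [[0,0,0],[0,0,0]]
  grip: 1
  grip_force: 15

```text
time_s: 48.75
ee_pos: [457.2, -65.5, -8.1]
ee_rot: [180.0, -0.0, 90.0]
force: [-0.5, -0.2, 5.7]
gripper_width: 58.8
gripper_force: 15.6
```

```bash
python3 go.py 451.9 311.4 135 90
```

```text
t 48.75 pos [457.2 -65.5  -8.1] rot [ 1.7999e+02 -1.0000e-02  8.9980e+01] w 58.8 gf 15.6 F [-0.5 -0.2  5.7]
turn [ 0.0005 -0.0003 -0.0006] then shift [ 0.7538 -0.0106 -0.2862] mm 403.2
```

There is now a 5–6 N upward force at reading -8.1, so the tips touch the table here and reach lower than I estimated. I'll regrip the centred lid 5 mm higher so the tips stay clear of the tier below when placing.

>>> send_rows:
  deltas:
    - [[0,0,0],[0,0,0]]
    - [[0,0,0],[0,0,0]]
    - [[0,0,0],[0,0,0]]
    - [[0,0,-0.006],[0,0,0]]
    - [[0,0,-0.005],[0,0,0]]
    - [[0,0,0],[0,0,0]]
    - [[0,0,0],[0,0,0]]
  grip: 0.2

```text
time_s: 49.45
ee_pos: [456.4, -65.6, -3.1]
ee_rot: [-179.9, -0.0, 90.0]
force: [-1.1, -0.0, 0.1]
gripper_width: 73.0
gripper_force: 0.0
```

>>> send_rows:
  deltas:
    - [[0,0,0],[0,0,0]]
    - [[0,0,0],[0,0,0]]
    - [[0,0,0],[0,0,0]]
    - [[0,0,0],[0,0,0]]
    - [[0,0,0],[0,0,0]]
    - [[0,0,0],[0,0,0]]
    - [[0,0,0],[0,0,0]]
  grip: 1
  grip_force: 15

```text
time_s: 50.15
ee_pos: [457.1, -65.7, -2.9]
ee_rot: [-180.0, 0.0, 90.0]
force: [-0.3, -0.1, -0.8]
gripper_width: 58.9
gripper_force: 15.0
```

```bash
python3 go.py 451.9 311.4 135 90
```

```text
t 50.15 pos [457.1 -65.7  -2.9] rot [-180.    0.   90.] w 58.9 gf 15.0 F [-0.3 -0.1 -0.8]
turn [-0.0001  0.0001 -0.0002] then shift [ 0.7541 -0.0104 -0.2758] mm 401.5
```

>>> send_rows:
  deltas:
    - [[0,0,-0.01],[0,0,0]]
    - [[0,0,-0.04],[0,0,0]]
    - [[0,0,-0.06],[0,0,0]]
    - [[0,0,-0.07],[0,0,0]]
    - [[0,0,-0.06],[0,0,0]]
    - [[0,0,-0.03],[0,0,0]]
    - [[0.0838,-0.0012,0],[0,0,0]]
    - [[0.0838,-0.0012,0],[0,0,0]]
    - [[0.0838,-0.0012,0],[0,0,0]]
    - [[0.0838,-0.0012,0],[0,0,0]]

```text
time_s: 51.15
ee_pos: [454.5, 103.4, 132.6]
ee_rot: [180.0, -0.0, 90.0]
force: [0.5, -0.1, -0.5]
gripper_width: 59.0
gripper_force: 15.0
```

>>> send_rows:
  deltas:
    - [[0.0838,-0.0012,0],[0,0,0]]
    - [[0.0838,-0.0012,0],[0,0,0]]
    - [[0.0838,-0.0012,0],[0,0,0]]
    - [[0.0838,-0.0011,0],[0,0,0]]
    - [[0.0837,-0.0009,0],[0,0,0]]
    - [[0,0,0],[0,0,0]]
    - [[0,0,0],[0,0,0]]
    - [[0,0,0.01],[0,0,0]]
    - [[0,0,0.01],[0,0,0]]
    - [[0,0,0.005],[0,0,0]]

```text
time_s: 52.15
ee_pos: [451.7, 310.1, 118.9]
ee_rot: [-179.9, 0.1, 89.9]
force: [-0.4, -0.1, -1.3]
gripper_width: 58.9
gripper_force: 15.0
```

>>> send_rows:
  deltas:
    - [[0,0,0],[0,0,0]]
    - [[0,0,0],[0,0,0]]
    - [[0,0,0],[0,0,0]]

```text
time_s: 52.45
ee_pos: [452.2, 311.3, 119.8]
ee_rot: [180.0, -0.0, 90.0]
force: [-1.2, 0.3, -0.9]
gripper_width: 59.0
gripper_force: 15.0
```

```bash
python3 go.py 451.9 311.4 107.1 90
```

```text
t 52.45 pos [452.2 311.3 119.8] rot [ 1.7998e+02 -1.0000e-02  8.9980e+01] w 59.0 gf 15.0 F [-1.2  0.3 -0.9]
turn [ 0.0007 -0.0002 -0.0007] then shift [ 0.0002 -0.0005  0.0254] mm 12.7
```

>>> send_rows:
  deltas:
    - [[0.0002,-0.0004,0.008],[0,0,0]]
    - [[0,0,0.006],[0,0,0]]
    - [[0,0,0.004],[0,0,0]]
    - [[0,0,0.003],[0,0,0]]
    - [[0,0,0.002],[0,0,0]]
    - [[0,0,0.001],[0,0,0]]
    - [[0,0,0],[0,0,0]]
    - [[0,0,0],[0,0,0]]

```text
time_s: 53.25
ee_pos: [451.8, 311.6, 107.7]
ee_rot: [180.0, -0.0, 90.0]
force: [0.4, 0.3, 0.6]
gripper_width: 59.2
gripper_force: 15.0
```

>>> send_rows:
  deltas:
    - [[0,0,0.001],[0,0,0]]
    - [[0,0,0],[0,0,0]]
    - [[0,0,0],[0,0,0]]

```text
time_s: 53.55
ee_pos: [451.8, 311.5, 107.1]
ee_rot: [180.0, 0.0, 90.0]
force: [0.9, -1.2, -0.7]
gripper_width: 59.0
gripper_force: 15.0
```

>>> send_rows:
  deltas:
    - [[0,0,0.001],[0,0,0]]
    - [[0,0,0],[0,0,0]]
    - [[0,0,0],[0,0,0]]

```text
time_s: 53.85
ee_pos: [451.8, 311.6, 106.9]
ee_rot: [180.0, -0.0, 90.0]
force: [0.3, -0.3, 3.6]
gripper_width: 59.3
gripper_force: 15.0
```

>>> send_rows:
  deltas:
    - [[0,0,0],[0,0,0]]
    - [[0,0,0],[0,0,0]]
    - [[0,0,0],[0,0,0]]
    - [[0,0,0],[0,0,0]]
    - [[0,0,-0.02],[0,0,0]]
    - [[0,0,-0.05],[0,0,0]]
    - [[0,0,-0.05],[0,0,0]]
    - [[-0.08,0,0],[0,0,0]]
    - [[-0.08,0,0],[0,0,0]]
    - [[-0.08,0,0],[0,0,0]]
  grip: 0

```text
time_s: 54.85
ee_pos: [451.9, 190.5, 167.6]
ee_rot: [179.9, -0.0, 90.1]
force: [0.3, -0.8, -1.1]
gripper_width: 91.1
gripper_force: 0.0
```

>>> send_rows:
  deltas:
    - [[-0.08,0,0],[0,0,0]]
    - [[-0.08,0,0],[0,0,0]]
    - [[-0.08,0,0],[0,0,0]]
    - [[0,0,0],[0,0,0]]
    - [[0,0,0],[0,0,0]]
    - [[0,0,0],[0,0,0]]
    - [[0,0,0],[0,0,0]]
    - [[0,0,0],[0,0,0]]

```text
time_s: 55.65
ee_pos: [451.8, 72.5, 166.6]
ee_rot: [180.0, -0.0, 90.1]
force: [0.3, 0.5, -0.7]
gripper_width: 90.7
gripper_force: 0.0
```

```bash
python3 - <<'E'
from h import *
a=grab_frame("side"); b=grab_frame("top")
o=np.vstack([cv2.resize(a[100:180,280:370],(450,400),interpolation=cv2.INTER_CUBIC),cv2.resize(b[215:275,180:270],(450,190))])
cv2.imwrite("pics/s6.png",o[:,:,::-1])
# expected lid-top ring outline vs dark column in side view
p=proj("side",cyl(30,115,125)[::10]+[452,311.4,0]); print("expected lid top rows/cols",p.min(0),p.max(0))
g=a.max(2); s=g[105:160,305:345]<70; r=np.argwhere(s.any(1))[0]+105; print("column top row",r,"cols",np.argwhere(s[:30].any(0))[[0,-1]].ravel()+305)
for n,l,q in(("side","tea_caddy",(342.5,182.8)),("side","powder_jar",(294.8,188.2)),("top","brush_tin",(440.7,246.9))):
    for d in trace(n,l)[:1]: print(l,cen(d["pixels"])[0]-q)
E
```

```text
expected lid top rows/cols [313.0309591  120.32594967] [331.0456452  131.35053139]
column top row [105] cols [305 331]
tea_caddy [-0.0962775  -0.24568528]
powder_jar [-0.31391255  0.45530948]
brush_tin [0.10577699 0.07155792]
```

View pics/s6.png

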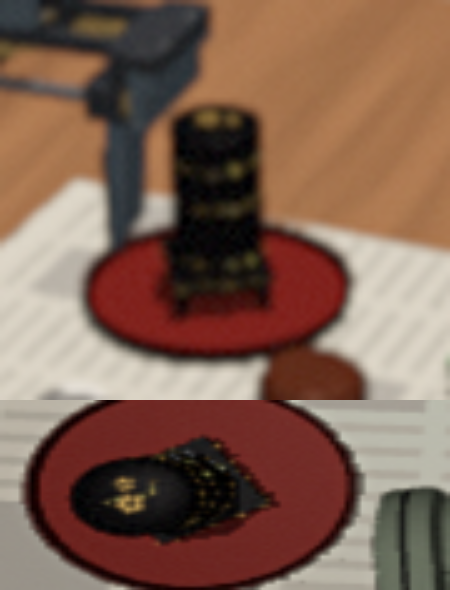

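The lid with its gold flower sits level on top of the straight column at crop (215,118), i.e. side px (323,123.6), close to the predicted row of about 121. The bystanders haven't moved: shifts are below 0.6 px. Handing in.

```bash
python3 -c "
from workcell import *
print(job_done())"
```

```text
the job is handed in; nothing more can be done
None
```

The incense box is stacked on the tray in the order asked (stand, deep, middle, shallow, lid), each piece seated by reading and picture, bystanders unmoved, handed in at about 56 s; no verdict was returned.

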